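Find the thread hand of the sweets stand's finial and hold it lifted off

TASK

The empty three-tier sweets stand is being taken apart for washing. Undo the knurled brass finial that clamps the tiers to the post: nothing shows whether its coarse thread is right-handed or left-handed, so try turning it one way and the other to find which way it loosens, unscrew it and lift it straight off. Finish still holding the finial in the gripper, upright and still, about 5 cm above the top of the post (do not put it down or let go), and leave the other things on the sideboard where they are.

Things in the scene. Friction and masses are not known exactly. Their poses are not given: they have to be found in the camera images.
- stand: Three-tier aluminium sweets stand, fixed (cannot shift or turn). Origin: on its vertical axis at the sideboard's surface. Tiers of diameter 240, 194 and 150 mm, floors 27, 99 and 169 mm above the surface, rims 9 mm higher. Only the post and its seat collar (top at 190 mm, diameter 43 mm), both on the axis, stand higher than 181 mm. Its yaw tells nothing.
- post_top (a point): Top end of the stand's post, on the axis, 220 mm above the sideboard; hidden inside the finial until that is lifted off. The post stands 30 mm proud of the seat collar and is 21 mm thick, 33 mm over its thread.
- finial_mid (a point): Centre of the brass finial, 20 mm above its lower rim (210 mm above the sideboard while on the post), z up along its axis. A hollow knurled cylinder, diameter 45 mm, height 39 mm, with a shallow dome and a ball of diameter 17 mm on top, 64 mm high in all; 60 to 130 g. Its sides are vertical, to be gripped from above at any yaw.
- finial: The same finial, origin at the centre of its lower rim. Which way it unscrews is random and hidden. Wrong way: it stops hard within 20 degrees, and the fingers stall or slip round it. Right way: it turns almost freely, staying down on its seat. If let go part-way it stays as it is, so the turn may be made in several grasps.
- thread_start (a point): On the stand's axis at the seat collar, 190 mm up, inside the finial: the coarse two-start thread. The finial lifts straight off once turned 70 to 100 degrees (1.22 to 1.75 rad) from its start, anticlockwise from above if the thread is right-handed, clockwise if left-handed; beyond about 105 degrees it meets the next thread start. Lifted too early it is held after 1 to 5 mm.
- bonbonniere: Empty green glass bonbonnière with its lid and ball knob, one piece here, largest diameter 128 mm, height 157 mm, loose. Origin: centre of its underside. Leave alone.
- press: Beechwood ma'amoul press, loose, about 200 mm long along its x axis and 72 mm wide, 38 mm high when shut; its hinged upper half may stand part-way open, up to about 130 mm high. Origin: underside, 45 mm on the handle side of the round block's centre. Leave alone.
- fork1: Silver-tone plastic serving fork, loose, lying flat along its x axis, 230 mm long, 34 mm wide at the tines (+x), 8 mm high. Origin: underside at mid-length. Leave alone.
- fork2: The second serving fork, same as the first. Leave alone.
- saucer: Round white ceramic saucer, loose, diameter 144 mm, 20 mm high. Origin: centre of its underside. Leave alone.
- tea_glass: Small waisted tea glass with a gilt rim, loose, diameter 53 mm, 75 mm high. Origin: centre of its underside. Leave alone.

How it is judged:
By the outcome, as a careful person would: the job done as asked, in the order asked, and still so for the second after the job is handed in, while the arm keeps its last pose, push and grip.
It also fails if it takes over 51 s, if anything falls off the work surface, if the arm or the gripper's body presses on something with over 40 N, if the wrist force passes 120 N, or if a joint passes its speed limit or range.

ROBOT

A 6-joint arm with a two-finger parallel gripper is mounted at the origin on the work surface. World frame = base frame: x ahead of the robot, y to its left, z up, the work surface at z = 0. Lengths are in m, angles in rad, forces in N, time in s.
With the tool pointing down it reaches from about 0.35 to 0.8 m from the base axis. Payload 7.3 kg.
Tool frame: the origin (TCP) lies on the centre line of the jaws, within the pads' length; the fingertips stand 22 mm ahead of it and the grasp point (between the pads) lies 3 mm ahead of it (finger_overhang is the z of the fingertips in the tool frame, in m); z points along the fingers, y is the line along which they close (so a half turn about z gives the same grasp; the last joint's range is limited). The gripper opens to 85 mm and grips with 20 to 120 N. Pads are 22 mm wide; open, the fingers measure 114 mm over their backs; the gripper's body (76 mm by 85 mm) begins 54 mm behind the grasp point. The pads swing forward as they close: fully open they stand 13 mm farther back than shut.
Start: joints at [-1.461, 0.342, 1.524, -0, 1.275, -0.146], TCP at [0.133, -0.508, 0.253] pointing down, gripper open.
Joint ranges: [-2.53, 2.53], [-0.77, 2.02], [0.04, 2.7], [-1, 4.14], [0.28, 2.66], [-3.11, 3.11]. Speed limits (rad/s): [2.57, 2.57, 3.14, 3.14, 3.14, 3.14].

INTERFACE

Orientations are given as a 3x3 rotation matrix whose columns are the frame's x, y, z axes.
In Python, from rig import * gives the robot as it stands.
- The arm moves only by the shell command python3 -m jog 'ROWS' [FORCE]. ROWS is JSON, a list that holds one entry, the list of rows, each a list of 7 numbers: the shift along the world's x, y, z in cm, then the turn, a rotation vector about the world's x, y, z in rad, then the opening in per cent of the stroke, from 0 (shut) to 100 (fully open). In form: [[[dx, dy, dz, ax, ay, az, grip], ...]]. A call has 1 to 20 rows; each row shifts and turns the commanded pose from where the row before left it; what a row does not reach is not made up. A row lasts 1/12 s, in which the tool goes at most 41.7 mm and 7.16 degrees, less where a joint would pass 70% of its speed; a pose out of reach is approached as far as the arm can. A call with a gripper value outside its range is refused whole. The fingers move at their own pace and stop on an object; FORCE is the grip in N (left out, the last holds). Time passes only in rows, so rows that do not move let the fingers close. It gives the time, the measured TCP pose, the force, the opening and the grip force at its end, in the units of the state.
- state(): the state, without advancing time (a new reading comes with each control period).
- read_camera(name): name is "scene" or "top" or "wrist"; returns a dict with "pixels" (384x512x3 uint8, red, green, blue), "z_map" (384x512 float32, m along the optical axis (not along the pixel's ray), 0 where there is no reading), "camera_matrix" (3x3 intrinsics, pixels), "origin" and "attitude" of the camera in the world. Camera axes: x right, y down, z forward; pixel columns grow to the right and rows downward; lengths in m; the calibration is good to about 2 mm. A picture is of the moment at which its call begins.
- close_job(): hands the job in; it is judged then, once.
The state is a dict: "clock": time; "joint_pos": joint angles; "joint_velocities": joint speeds; "effort": joint torques, N m; "tcp_pos": TCP position; "orientation": TCP orientation; "contact_force": force on the tool from outside, world axes, zero at the start; "torque": the same for the moment, N m; "finger_gap": finger opening in m; "finger_force": force on a finger pad.
Only numpy, scipy, OpenCV 4.12 (cv2) and the standard library are available. Lean on these libraries where they do the work, as an engineer would, in place of code of your own. Each camera call takes 0.05 s, during which the arm holds its last target. There are 200 camera calls.

## Working session

There is one attempt and no reset: what is moved stays moved. The work goes in short steps, Python scripts to look and compute and a shell command to move; the robot and the scene stay as the last step left them, time stands still between calls to the robot, and variables do not carry over. Pictures are saved under pics/ and viewed, at most 10 in all, crops included, and the job is handed in when it is done.

```bash
ls; mkdir -p pics; cat > h.py <<'E'
from rig import *
import numpy as np, cv2
def cloud(c):
    z=c["z_map"];K=np.array(c["camera_matrix"]);v,u=np.mgrid[:384,:512]
    p=np.stack([(u-K[0,2])*z/K[0,0],(v-K[1,2])*z/K[1,1],z],-1)
    w=p@np.array(c["attitude"]).T+np.array(c["origin"]); w[z<=0]=np.nan
    return w
E
python3 - <<'E'
from h import *
a=[]
for n in("top","scene"):
    c=read_camera(n);a.append(c["pixels"]);w=cloud(c);
    print(n,c["origin"])
    m=(w[...,2]>.2)&(w[...,2]<.26)
    k,l,s,ce=cv2.connectedComponentsWithStats(m.astype(np.uint8))
    for i in range(1,k):
        if s[i,4]>30:
            q=w[l==i];print(ce[i],s[i,4],q.min(0).round(3),q.max(0).round(3),np.median(q,0).round(3))
for n,i in zip(("top","scene"),a): cv2.imwrite(f"pics/{n}.png",i[...,::-1])
s=state();print(s["clock"],s["tcp_pos"],s["orientation"],s["finger_gap"])
E
```

```text
pics
top [4.14989091e-01 1.17409831e-04 1.28612687e+00]
[250.88412017 175.8583691 ] 233 [0.553 0.023 0.201] [0.597 0.067 0.259] [0.573 0.044 0.235]
[249.16304348 322.66304348] 552 [ 0.037 -0.044  0.202] [0.256 0.088 0.26 ] [0.227 0.057 0.249]
[283.31060606 370.33333333] 132 [ 0.03  -0.06   0.203] [ 0.111 -0.038  0.26 ] [ 0.073 -0.047  0.251]
scene [1.33150414 0.43468814 0.68204974]
[225.52688172  28.2688172 ] 93 [-2.003 -1.789  0.201] [-1.933 -1.611  0.26 ] [-1.97  -1.698  0.231]
[157.85964912  30.35087719] 171 [-1.599 -2.14   0.201] [-1.253 -2.076  0.26 ] [-1.419 -2.106  0.231]
[74.80668605 57.30704942] 2752 [-0.78  -2.125  0.2  ] [ 0.405 -1.163  0.26 ] [-0.113 -1.543  0.238]
[208.95027624  54.72928177] 181 [-0.891 -1.07   0.2  ] [-0.521 -0.933  0.26 ] [-0.764 -1.058  0.229]
[251.79886686  53.45325779] 353 [-0.961 -0.964  0.2  ] [-0.898 -0.659  0.26 ] [-0.923 -0.804  0.23 ]
[409.20526756  73.29891304] 2392 [-0.968 -0.481  0.2  ] [-0.888  0.745  0.26 ] [-0.938  0.246  0.229]
[105.9159292   97.73451327] 226 [ 0.231 -0.935  0.2  ] [ 0.36  -0.811  0.222] [ 0.298 -0.869  0.211]
[305.1965812  127.28327228] 819 [-0.078 -0.043  0.2  ] [0.261 0.09  0.26 ] [0.246 0.051 0.234]
[ 13.12662942 124.57728119] 537 [ 0.663 -0.878  0.2  ] [ 0.772 -0.817  0.26 ] [ 0.727 -0.834  0.229]
[257.77474403 173.72013652] 293 [0.56  0.022 0.2  ] [0.601 0.07  0.257] [0.591 0.052 0.228]
0.1 [ 0.13282053 -0.50759527  0.25271672] [[ 9.67458135e-01  2.53031090e-01 -1.59943969e-04]
 [ 2.53031082e-01 -9.67457287e-01  1.29179404e-03]
 [ 1.72125094e-04 -1.29022744e-03 -9.99999153e-01]] 0.08545729015542294
```

View pics/top.png

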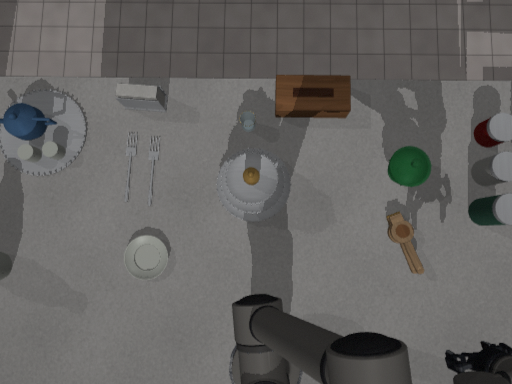

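View pics/scene.png

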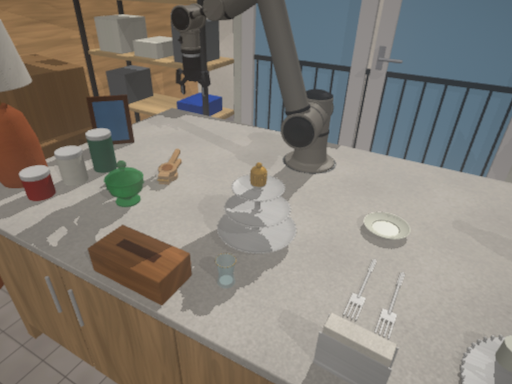

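The top view shows the stand with its finial at about (251,176), the tea glass at (249,121), the press at (401,235) and the bonbonnière at (409,166). The way in at height is clear, and the finial is near (0.575, 0.045).

```bash
cat > fit.py <<'E'
from h import *
from scipy.optimize import least_squares
for n in("top","scene"):
    c=read_camera(n);w=cloud(c)
    near=np.hypot(w[...,0]-.575,w[...,1]-.045)<.05
    q=w[near&(w[...,2]>.194)&(w[...,2]<.227)]
    r=least_squares(lambda p:np.hypot(q[:,0]-p[0],q[:,1]-p[1])-.0225,[.575,.045],loss="soft_l1",f_scale=.002)
    b=w[near&(w[...,2]>.243)]
    print(n,len(q),r.x.round(4),np.abs(r.fun).mean().round(4),"ball",b.mean(0).round(4),len(b))
E
python3 fit.py
python3 -m jog '[[[0,0,2.5,0,0,0,100],[0,0,2.5,0,0,0,100],[2.4,3,0,0,0,0.08,100],[2.4,3,0,0,0,0.08,100],[2.4,3,0,0,0,0.08,100],[2.4,3,0,0,0,0.08,100],[2.4,3,0,0,0,0.08,100],[2.4,3,0,0,0,0.08,100],[2.4,3,0,0,0,0.08,100],[2.4,3,0,0,0,0.08,100],[2.4,3,0,0,0,0.08,100],[2.4,3,0,0,0,0.08,100],[2.4,3,0,0,0,0.08,100],[2.4,3,0,0,0,0.08,100],[2.4,3,0,0,0,0.08,100],[2.4,3,0,0,0,0.08,100],[2.4,3,0,0,0,0.08,100],[2.4,3,0,0,0,0.08,100],[0,0,0,0,0,0.08,100],[0,0,0,0,0,0.08,100]]]' 40
python3 -c "
from rig import *;print(state())"
```

```text
top 25 [0.576  0.0454] 0.0004 ball [0.5749 0.0451 0.2508] 31
scene 169 [0.5767 0.0454] 0.0009 ball [0.581  0.0482 0.2504] 27
clock: 1.87
tcp_pos: [0.5176, -0.0258, 0.3026]
orientation: [[-0.133, 0.991, -0.001], [0.991, 0.133, 0.0], [0.001, -0.001, -1.0]]
contact_force: [0.4, -0.8, 0.6]
finger_gap: 0.0857
finger_force: 0.0
{'clock': 1.8667, 'joint_pos': array([-1.97862273e-01,  2.95797644e-01,  1.45315059e+00,  1.91123691e-04,
        1.39368736e+00, -3.30800306e-01]), 'joint_velocities': array([-3.84447959e-02, -2.08064213e-02,  2.31318337e-02, -8.66030178e-03,
        8.78642984e-04, -9.63182180e-01]), 'effort': array([  1.61953546, -41.45595074, -26.31626129,   0.23120621,
        -0.076372  ,   1.4223998 ]), 'tcp_pos': array([ 0.51763406, -0.02580185,  0.30258252]), 'orientation': array([[-1.32513092e-01,  9.91180765e-01, -9.85606045e-04],
       [ 9.91181120e-01,  1.32513527e-01,  3.89477340e-04],
       [ 5.16648582e-04, -9.25303257e-04, -9.99999438e-01]]), 'contact_force': array([ 0.35460708, -0.76918127,  0.56181244]), 'torque': array([-0.02306985, -0.00990862, -0.03404079]), 'finger_force': 0.0, 'finger_gap': 0.0857261495561847}
```

```bash

python3 -m jog '[[[1.95,2.35,0,0,0,0,100],[1.95,2.35,0,0,0,0,100],[1.95,2.4,0,0,0,0,100],[0,0,0,0,0,0,100],[0,0,0,0,0,0,100],[0,0,0,0,0,0,100]]]'
python3 - <<'E'
from h import *
s=state();print(s["joint_pos"])
c=read_camera("wrist");w=cloud(c);cv2.imwrite("pics/w1.png",c["pixels"][...,::-1])
near=np.hypot(w[...,0]-.576,w[...,1]-.045)<.06
b=w[near&(w[...,2]>.225)&(w[...,2]<.262)];print(len(b),b.min(0),b.max(0))
from scipy.optimize import least_squares
q=w[near&(w[...,2]>.194)&(w[...,2]<.226)]
if len(q)>20:
    r=least_squares(lambda p:np.hypot(q[:,0]-p[0],q[:,1]-p[1])-.0225,[.576,.045],loss="soft_l1",f_scale=.002);print(len(q),r.x)
b=b[b[:,2]>.243]
if len(b)>20:
    r=least_squares(lambda p:np.linalg.norm(b-p,axis=1)-.0085,[.576,.045,.2455]);print("ball",len(b),r.x)
E
```

```text
clock: 2.37
tcp_pos: [0.575, 0.0429, 0.3029]
orientation: [[-0.125, 0.992, -0.001], [0.992, 0.125, -0.0], [-0.0, -0.001, -1.0]]
contact_force: [-0.2, 0.3, -0.4]
finger_gap: 0.0854
finger_force: 0.0
[-5.82168005e-02  4.08155202e-01  1.28682569e+00 -3.75500936e-04
  1.44771005e+00 -1.83567449e-01]
2660 [0.5527691  0.02392362 0.22519498] [0.59800686 0.06964209 0.25450147]
377 [0.57536915 0.04690198]
ball 449 [0.57539473 0.04674061 0.24478206]
```

View pics/w1.png

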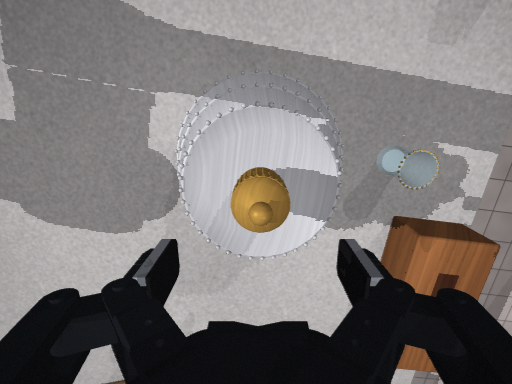

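The wrist picture shows the finial at about (260,200), between the open jaws. Nothing else is near, and the axis comes out at about (0.5757, 0.046).

```bash

python3 -m jog '[[[0.07,0.3,-1,0,0,0,100],[0,0,-2,0,0,0,100],[0,0,-2,0,0,0,100],[0,0,-2,0,0,0,100],[0,0,-1.5,0,0,0,100],[0,0,-0.5,0,0,0,100],[0,0,0,0,0,0,100],[0,0,0,0,0,0,100]]]' 40
python3 -m jog '[[[0,0,0,0,0,0,40],[0,0,0,0,0,0,40],[0,0,0,0,0,0,40],[0,0,0,0,0,0,40],[0,0,0,0,0,0,40],[0,0,0,0,0,0,40],[0,0,0,0,0,0,40],[0,0,0,0,0,0,40]]]' 40
```

```text
clock: 3.08
tcp_pos: [0.5762, 0.0457, 0.2138]
orientation: [[-0.124, 0.992, 0.001], [0.992, 0.124, -0.0], [-0.0, 0.001, -1.0]]
contact_force: [0.0, -0.6, 0.1]
finger_gap: 0.0856
finger_force: 0.0
clock: 3.75
tcp_pos: [0.5764, 0.0461, 0.2143]
orientation: [[-0.125, 0.992, 0.002], [0.992, 0.125, -0.0], [-0.0, 0.002, -1.0]]
contact_force: [-0.5, 0.4, 5.4]
finger_gap: 0.0442
finger_force: 41.1
```

```bash

python3 -m jog '[[[0,0,0,0,0,0.06,30],[0,0,0,0,0,0.06,30],[0,0,0,0,0,0.06,30],[0,0,0,0,0,0.06,30],[0,0,0,0,0,0.06,30],[0,0,0,0,0,0.06,30],[0,0,0,0,0,0.06,30],[0,0,0,0,0,0,30],[0,0,0,0,0,0,30]]]' 40
python3 -c "
from rig import *;s=state();print(s['torque'],s['joint_pos'])"
```

```text
clock: 4.5
tcp_pos: [0.5767, 0.0461, 0.2143]
orientation: [[-0.519, 0.855, 0.002], [0.855, 0.519, -0.0], [-0.001, 0.002, -1.0]]
contact_force: [-0.2, -0.6, 4.9]
finger_gap: 0.0438
finger_force: 41.0
[0.04357244 0.00775656 0.03985447] [-5.27559058e-02  4.70209784e-01  1.43449923e+00  3.28068933e-05
  1.23449729e+00 -5.98284289e-01]
```

```bash

python3 -m jog '[[[0,0,0,0,0,0.06,30],[0,0,0,0,0,0.06,30],[0,0,0,0,0,0.06,30],[0,0,0,0,0,0.06,30],[0,0,0,0,0,0,30]]]' 40
python3 -c "
from rig import *;s=state();print(s['torque'])"
python3 -m jog '[[[0,0,0,0,0,0.08,30],[0,0,0,0,0,0.08,30],[0,0,0,0,0,0.08,30],[0,0,0,0,0,0.08,30],[0,0,0,0,0,0.08,30],[0,0,0,0,0,0.08,30],[0,0,0,0,0,0.08,30],[0,0,0,0,0,0.08,30],[0,0,0,0,0,0.08,30],[0,0,0,0,0,0.1,30],[0,0,0,0,0,0,30],[0,0,0,0,0,0,30],[0,0,0,0,0,0,30]]]' 40
python3 -c "
from rig import *;s=state();print(s['torque'],s['joint_pos'],np.degrees(np.arctan2(s['orientation'][1,0],s['orientation'][0,0]))) if 0 else print(s['torque'],s['joint_pos'])"
```

```text
clock: 4.92
tcp_pos: [0.5767, 0.0461, 0.2143]
orientation: [[-0.709, 0.705, 0.002], [0.705, 0.709, -0.0], [-0.002, 0.002, -1.0]]
contact_force: [-0.2, 0.7, 5.2]
finger_gap: 0.044
finger_force: 41.0
[0.06875108 0.01687259 0.06102869]
clock: 6.0
tcp_pos: [0.5767, 0.0462, 0.2144]
orientation: [[-0.999, -0.033, 0.002], [-0.033, 0.999, 0.0], [-0.002, 0.0, -1.0]]
contact_force: [-0.2, 1.1, 5.4]
finger_gap: 0.0442
finger_force: 41.0
[ 0.14078376 -0.05079847  0.01880344] [-5.27026093e-02  4.70212850e-01  1.43438979e+00  2.96547000e-04
  1.23452639e+00 -1.65702674e+00]
```

The turn is 84.7° with almost no torque, so the thread is right-handed. I'll start with a gentle test lift.

```bash

python3 -m jog '[[[0,0,0.2,0,0,0,30],[0,0,0.2,0,0,0,30],[0,0,0.2,0,0,0,30],[0,0,0.2,0,0,0,30],[0,0,0,0,0,0,30],[0,0,0,0,0,0,30]]]' 40
```

```text
clock: 6.5
tcp_pos: [0.5764, 0.0462, 0.2215]
orientation: [[-0.999, -0.034, 0.001], [-0.034, 0.999, 0.0], [-0.001, 0.0, -1.0]]
contact_force: [4.5, 2.0, -2.9]
finger_gap: 0.044
finger_force: 41.4
```

```bash

python3 -m jog '[[[0,0,0.2,0,0,0,30],[0,0,0.2,0,0,0,30],[0,0,0.2,0,0,0,30],[0,0,0,0,0,0,30],[0,0,0,0,0,0,30]]]' 40
python3 - <<'E'
from h import *
c=read_camera("scene");cv2.imwrite("pics/s2.png",cv2.resize(c["pixels"][120:240,190:330,::-1],None,fx=5,fy=5,interpolation=2)[:600,:700])
E
```

```text
clock: 6.92
tcp_pos: [0.5762, 0.0462, 0.2274]
orientation: [[-0.999, -0.034, 0.001], [-0.034, 0.999, 0.0], [-0.001, 0.0, -1.0]]
contact_force: [5.3, 2.2, -1.5]
finger_gap: 0.0439
finger_force: 41.7
```

View pics/s2.png

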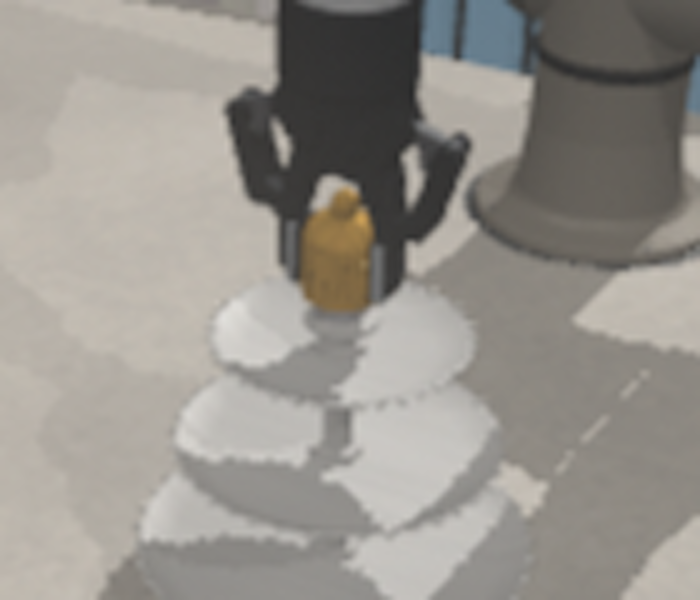

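The scene view shows the finial held between the pads, with its ball at about (345,203). It has moved up with the gripper, and the grey seat collar is visible beneath it at (335,322). It's free, so I'll lift it straight off.

```bash

python3 -m jog '[[[0.05,0.02,0.3,0,0,0,30],[0,0,0.4,0,0,0,30],[0,0,0.4,0,0,0,30],[0,0,0.5,0,0,0,30],[0,0,0.6,0,0,0,30],[0,0,0.8,0,0,0,30],[0,0,0.8,0,0,0,30],[0,0,0.8,0,0,0,30],[0,0,0.8,0,0,0,30],[0,0,0.5,0,0,0,30],[0,0,0.3,0,0,0,30],[0,0,0.1,0,0,0,30],[0,0,0,0,0,0,30],[0,0,0,0,0,0,30],[0,0,0,0,0,0,30],[0,0,0,0,0,0,30]]]' 40
python3 - <<'E'
from h import *
c=read_camera("scene");cv2.imwrite("pics/s3.png",cv2.resize(c["pixels"][100:220,190:330,::-1],None,fx=5,fy=5,interpolation=2)[:600,:700])
w=cloud(c);n=np.hypot(w[...,0]-.576,w[...,1]-.046)<.03
p=c["pixels"].astype(int);g=n&(p[...,0]-p[...,2]>50)&(w[...,2]>.2)
print(np.sort(w[g][:,2])[[0,3,-4,-1]],w[g].mean(0),g.sum())
r=np.where(g.any(1))[0]
for i in r: print(i,round(float(np.median(w[i][g[i]][:,0])),4),round(float(np.median(w[i][g[i]][:,1])),4),round(float(np.median(w[i][g[i]][:,2])),4))
E
```

```text
clock: 8.3
tcp_pos: [0.5764, 0.0463, 0.2899]
orientation: [[-0.999, -0.034, -0.001], [-0.034, 0.999, 0.0], [0.001, 0.0, -1.0]]
contact_force: [-0.2, -0.4, -1.4]
finger_gap: 0.044
finger_force: 41.9
[0.26853808 0.26925152 0.32905096 0.33115063] [0.59054981 0.05012321 0.29837892] 271
136 0.5764 0.0465 0.3308
137 0.5785 0.0477 0.329
138 0.581 0.0477 0.3269
139 0.5803 0.0474 0.3241
140 0.5821 0.0485 0.3216
141 0.5803 0.0454 0.3168
142 0.5828 0.0478 0.3165
143 0.586 0.0478 0.3145
144 0.5895 0.0512 0.3132
145 0.59 0.05 0.3113
146 0.5924 0.0523 0.3095
147 0.5941 0.0529 0.3073
148 0.5941 0.0511 0.3042
149 0.5957 0.0522 0.3019
150 0.5955 0.051 0.2992
151 0.5954 0.051 0.2965
152 0.5947 0.0516 0.2933
153 0.595 0.0524 0.2905
154 0.5941 0.0517 0.2874
155 0.5958 0.0518 0.2847
156 0.5954 0.0513 0.2814
157 0.595 0.052 0.2788
158 0.5943 0.052 0.276
159 0.5971 0.0556 0.2738
160 0.594 0.055 0.2702
161 0.5945 0.0571 0.2688
```

View pics/s3.png

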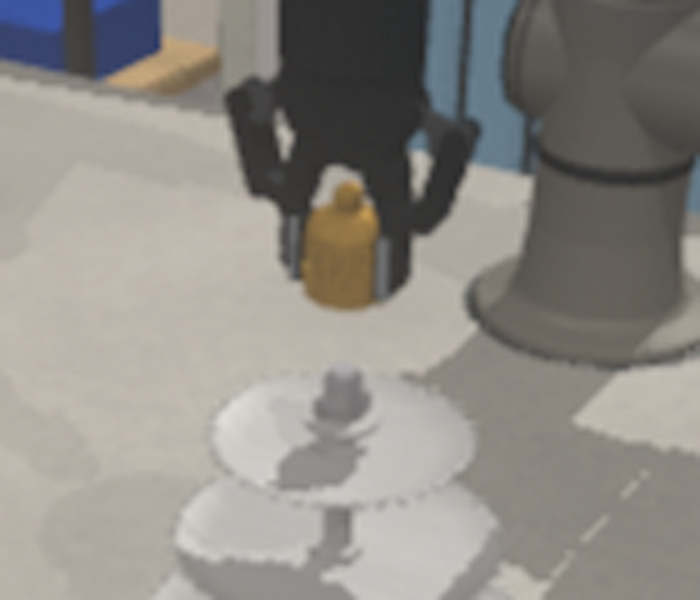

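The view shows the finial clear of the post and upright in the gripper. Its lower rim is at about (340,300), and the bare post top is at (343,372). The measured gap is about 4.7 cm and the finial is still, so I'm handing the job in.

```bash
python3 -c "
from rig import *;print(abs(state()['joint_velocities']).max());print(close_job())"
```

```text
0.0031627265618726546
the job is handed in; nothing more can be done
None
```

The finial came loose anticlockwise (right-handed thread); I turned it about 85°, lifted it straight off and handed the job in with the gripper holding it upright and still, its lower rim about 4.7 cm above the post top.

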